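# Find the socket key left latched on and release it

## Robot

A 7-joint arm with a two-finger parallel gripper is mounted at the origin on the work surface. World frame = base frame: x ahead of the robot, y to its left, z up, the work surface at z = 0. Lengths are in m, angles in rad, forces in N, time in s.
With the tool pointing down it reaches from about 0.425 to 0.875 m from the base axis. Payload 8.4 kg.
Tool frame: the origin (TCP) lies at the very end of the fingers, on their centre line; the grasp point (between the pads) lies 19 mm behind it; z points along the fingers, x is the direction in which the jaws open and shut, and the axes are right-handed (so a half turn about z gives the same grasp; the last joint's range is limited). The gripper opens to 87 mm and grips with 3 to 60 N. Pads are 19 mm wide; open, the fingers measure 117 mm over their backs; the gripper's body (75 mm by 190 mm) begins 51 mm behind the grasp point.
Start: joints at [-1.411, 0.333, 0.04, 1.465, -0.013, 1.343, -0.059], TCP at [0.166, 0.628, 0.223] pointing down, gripper open.
Joint ranges: [-2.58, 2.58], [-0.38, 2.09], [-1.3, 1.39], [0.25, 2.4], [-1.5, 4.64], [0.08, 2.09], [-2.65, 2.65]. Speed limits (rad/s): [2.22, 2.22, 2.79, 2.79, 3.14, 3.14, 3.14].

## Interface

Orientations are given as a unit quaternion [w, x, y, z].
In Python, from station import ctrl, get_image, job gives the robot as it stands. Calls block until the motion is done:
- ctrl.goto(position, orientation): joint-space move of the TCP to a pose.
- ctrl.movel(position, rot=None, rate=0.15): straight line of the TCP; rot=None keeps the orientation; rate is the mean speed in m/s.
- ctrl.move_joints(angles): joint-space move.
- ctrl.command_gripper(opening, f_grip=None): finger opening in m; f_grip is the grip in N (None keeps the last); returns when the fingers have stopped.
- ctrl.hold(seconds).
- ctrl.inverse_kinematics(position, orientation): joint angles nearest the present ones, or None.
- ctrl.get_state(): the state.
- get_image(name): name is "side" or "top"; returns a dict with "frame" (384x512x3 uint8, red, green, blue), "vertical_fov" (degrees; the focal length in pixels is half the picture's height over the tangent of half this angle, whatever the lens; pixels are square), "cx", "cy" (the principal point, pixels), "world_to_cam" (4x4, takes a point from world to camera coordinates). Camera axes: x right, y down, z forward; pixel columns grow to the right and rows downward; lengths in m; the calibration is good to about 2 mm. A picture is of the moment at which its call begins. There is no depth.
A pose or a line that the arm cannot do raises ctrl.IKError and nothing moves.
- job.sign_off(): hands the job in, once; it reports no verdict.
The state is a dict: "clock": time; "qpos": joint angles; "qvel": joint speeds; "joint_efforts": joint torques, N m; "tcp_pos": TCP position; "tool_rot": TCP orientation; "contact_force": force on the tool from outside, world axes, zero at the start; "torque": the same for the moment, N m; "grip_width": finger opening in m.
Only numpy, scipy, OpenCV 4.12 (cv2) and the standard library are available. Lean on these libraries where they do the work, as an engineer would, in place of code of your own. Each camera call takes 0.05 s, during which the arm holds its last target. There are 200 camera calls.

## Task

One of the four yellow keys on the bench switch box has been left latched down. Tap each key lightly with a fingertip, one after the other from the robot's left to its right (from +y to -y), without pushing any of them all the way; then press the latched key fully down and take the finger away so that it springs up and all four keys stand up. Only touch and press: pick nothing up, and leave the things standing and lying around the box where they are.

Things in the scene. Friction and masses are not known exactly. Their poses are not given: they have to be found in the camera images.
- switch_box: fixed grey metal box with four bench sockets: 160 mm deep (its x, away from the robot), 330 mm long (its y, to the robot's left), flat deck 60 mm above the table; origin at the centre of its underside. Four identical yellow push-push keys stand on the deck at x = -35 mm, y = +90, +30, -30, -90 mm, first from the left at +90. Just one, any of them, is latched at the start.
- key_a_top (a point): centre of the top face of one of the four yellow keys (moves with it), cap 32 x 32 mm. Top 16 mm above the deck (76 mm above the table) when up, 12 mm when latched, 8 mm at its stop. Which place in the row this key has varies.
- key_a (a joint): how far this key is down, in m: 0 = up, 0.004 = latched down, 0.008 = at its stop. Its spring resists with 2 N at the top, 3.6 N at 4 mm, 5.2 N at 8 mm (about 7 N to release). The latched key lets go when pushed past about 0.0065; it springs up to 0 once the finger is taken off.
- key_b_top (a point): centre of the top face of one of the four yellow keys (moves with it), cap 32 x 32 mm. Top 16 mm above the deck (76 mm above the table) when up, 12 mm when latched, 8 mm at its stop. Which place in the row this key has varies.
- key_b (a joint): how far this key is down, in m: 0 = up, 0.004 = latched down, 0.008 = at its stop. Its spring resists with 2 N at the top, 3.6 N at 4 mm, 5.2 N at 8 mm (about 7 N to release). The latched key lets go when pushed past about 0.0065; it springs up to 0 once the finger is taken off.
- key_c_top (a point): centre of the top face of one of the four yellow keys (moves with it), cap 32 x 32 mm. Top 16 mm above the deck (76 mm above the table) when up, 12 mm when latched, 8 mm at its stop. Which place in the row this key has varies.
- key_c (a joint): how far this key is down, in m: 0 = up, 0.004 = latched down, 0.008 = at its stop. Its spring resists with 2 N at the top, 3.6 N at 4 mm, 5.2 N at 8 mm (about 7 N to release). The latched key lets go when pushed past about 0.0065; it springs up to 0 once the finger is taken off.
- key_d_top (a point): centre of the top face of one of the four yellow keys (moves with it), cap 32 x 32 mm. Top 16 mm above the deck (76 mm above the table) when up, 12 mm when latched, 8 mm at its stop. Which place in the row this key has varies.
- key_d (a joint): how far this key is down, in m: 0 = up, 0.004 = latched down, 0.008 = at its stop. Its spring resists with 2 N at the top, 3.6 N at 4 mm, 5.2 N at 8 mm (about 7 N to release). The latched key lets go when pushed past about 0.0065; it springs up to 0 once the finger is taken off.
- tin_mid (a point): small closed tin, 44 mm across, 40 mm high, standing on the switch box's deck behind the keys; point at half height
- cup_one_rim (a point): the nearer white plastic cup, 85 mm high, 72 mm across the rim, standing behind the switch box; centre of its mouth
- hammer_grip (a point): hammer lying right of the switch box; middle of its handle
- screwdriver_grip (a point): screwdriver lying between the robot and the switch box; middle of its handle
- offcut_mid (a point): wooden offcut 120 x 55 x 30 mm lying left of the switch box; its centre

How it is judged:
By the outcome, as a careful person would: the job done as asked, in the order asked, and still so for the second after the job is handed in, with the robot touching nothing.
It also fails if it takes over 45 s, if anything falls off the work surface, if the arm or the gripper's body presses on something with over 40 N, if the wrist force passes 120 N, or if a joint passes its speed limit or range.

## Working session

There is one attempt and no reset: what is moved stays moved. The work goes in short steps, each a Python script; the robot and the scene stay as the last script left them, time stands still between calls to the robot, and variables do not carry over. Pictures are saved under pics/ and viewed, about 8 in all and at most 12, crops included, and the job is handed in when it is done.

```bash
ls; mkdir -p pics; python3 - <<'E'
from station import ctrl,get_image
import cv2,numpy as np
for n in("top","side"):
    d=get_image(n); cv2.imwrite(f"pics/{n}0.png",d["frame"][:,:,::-1])
    print(n,d["vertical_fov"],d["cx"],d["cy"],np.round(d["world_to_cam"],4).tolist(),d.keys())
s=ctrl.get_state();print(s["clock"],s["tool_rot"],s["contact_force"],s["grip_width"])
E
```

```text
pics
top 57.334670539069556 254.82269190201868 188.58869042543589 [[-0.0089, -0.9995, -0.0305, 0.0574], [-0.989, 0.0133, -0.1475, 0.5489], [0.1478, 0.0288, -0.9886, 0.9457], [0.0, 0.0, 0.0, 1.0]] dict_keys(['frame', 'vertical_fov', 'cx', 'cy', 'world_to_cam'])
side 42.95855933730091 249.1465929017773 185.19104081997781 [[0.681, -0.7322, -0.0098, -0.3756], [-0.4222, -0.3816, -0.8222, 0.3163], [0.5983, 0.5641, -0.5691, 0.8701], [0.0, 0.0, 0.0, 1.0]] dict_keys(['frame', 'vertical_fov', 'cx', 'cy', 'world_to_cam'])
0.1 [ 4.68956106e-04  7.92443537e-01  6.09944834e-01 -5.65540623e-04] [-0.44083987 -0.53145175 -0.45493564] 0.08725004001401682
```

View pics/top0.png

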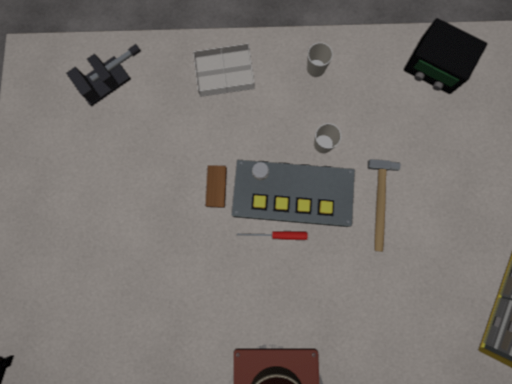

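View pics/side0.png

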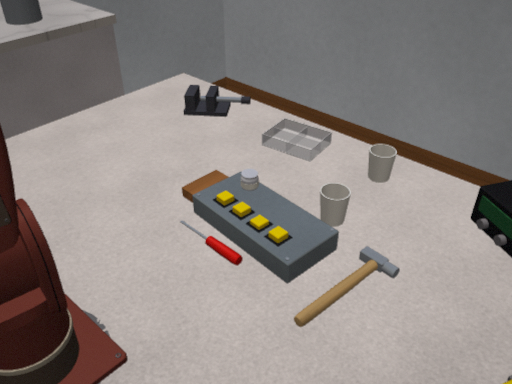

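The top view shows the keys in a row at about (260,201), (282,203), (304,205) and (326,207), with the tin at (260,170). The side view shows the same keys at (225,198), (241,210), (259,223) and (278,235). Next I'll segment and triangulate them.

```bash
cat > h.py <<'E'
import numpy as np,cv2
from scipy.optimize import least_squares
from station import ctrl,get_image,job
def cam(d):
    f=192/np.tan(np.radians(d["vertical_fov"])/2)
    return np.array([[f,0,d["cx"]],[0,f,d["cy"]],[0,0,1]])@np.array(d["world_to_cam"])[:3]
def proj(P,X):
    q=np.c_[X,np.ones(len(X))]@P.T; return q[:,:2]/q[:,2:]
def keys(d):
    f=d["frame"].astype(float); w=np.clip(np.minimum(f[...,0],f[...,1])-f[...,2]-40,0,None)
    m=(w>10).astype(np.uint8); n,l,s,c=cv2.connectedComponentsWithStats(m)
    out=[]
    for i in range(1,n):
        x,y,ww,h,a=s[i]
        if 60<a<600 and max(ww,h)<40: 
            yy,xx=np.nonzero(l==i); v=w[yy,xx]; out.append((np.sum(xx*v)/v.sum(),np.sum(yy*v)/v.sum(),a))
    return np.array(sorted(out))
E
python3 - <<'E'
from h import *
T,S=get_image("top"),get_image("side"); P,Q=cam(T),cam(S); k,m=keys(T),keys(S)
print(k.round(2),m.round(2),sep="\n")
if len(k)==len(m)==4:
    X=cv2.triangulatePoints(P,Q,k[:,:2].T.copy(),m[:,:2].T.copy()); X=(X[:3]/X[3]).T; print(X.round(4))
    def model(p):
        x,y,t=p; c,s=np.cos(t),np.sin(t); b=np.array([[-.035,v] for v in(.09,.03,-.03,-.09)])
        return np.c_[b@np.array([[c,s],[-s,c]])+[x,y],np.full(4,.075)]
    for nm,PP,o in(("top",P,k),("side",Q,m)):
        r=least_squares(lambda p:(proj(PP,model(p))-o[:,:2]).ravel(),[.6,0,0]); print(nm,r.x,r.fun.reshape(4,2).round(2),model(r.x).round(4))
for n,d in(("top",T),("side",S)):
    o=(k if n=="top" else m)[:,:2]; x0,y0=np.int32(o.mean(0)); c=d["frame"][y0-35:y0+35,x0-50:x0+50,::-1]
    cv2.imwrite(f"pics/crop_{n}.png",cv2.resize(c,None,fx=8,fy=8,interpolation=cv2.INTER_CUBIC))
E
```

```text
[[259.26 201.06 146.  ]
 [281.35 202.95 145.  ]
 [303.42 204.94 142.  ]
 [325.93 206.69 151.  ]]
[[224.62 196.29 176.  ]
 [241.09 207.71 192.  ]
 [258.86 220.86 186.  ]
 [277.76 232.82 229.  ]]
[[ 0.5099  0.0392  0.0727]
 [ 0.5041 -0.0204  0.0726]
 [ 0.4985 -0.0801  0.0696]
 [ 0.4927 -0.1398  0.0726]]
top [ 0.53637442 -0.05390304 -0.0976092 ] [[-0.19  0.01]
 [-0.08  0.  ]
 [ 0.16 -0.09]
 [ 0.1   0.07]] [[ 0.5103  0.0391  0.075 ]
 [ 0.5045 -0.0206  0.075 ]
 [ 0.4986 -0.0803  0.075 ]
 [ 0.4928 -0.1401  0.075 ]]
side [ 0.53287876 -0.05626355 -0.09939469] [[-0.03  0.13]
 [ 0.04  0.17]
 [-0.03 -0.73]
 [ 0.02  0.43]] [[ 0.507   0.0368  0.075 ]
 [ 0.501  -0.0229  0.075 ]
 [ 0.4951 -0.0826  0.075 ]
 [ 0.4891 -0.1423  0.075 ]]
```

View pics/crop_side.png

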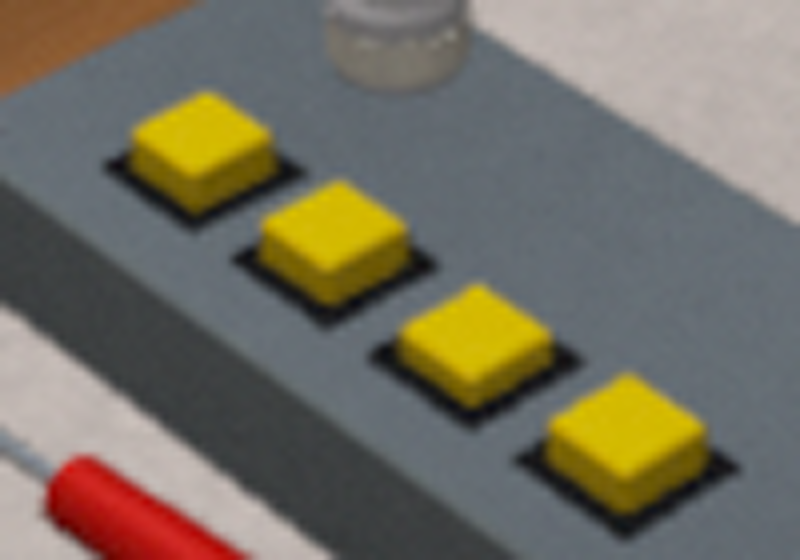

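The crop shows the third key from the left, at about (475,340), standing visibly lower with a thinner side face. It also triangulates 3 mm lower than the others, so it is the latched key. Positions from the two views agree to about 3 mm. I'll go above key 1 and close the gripper.

```bash
cat >> h.py <<'E'
YAW=-0.098
K=np.array([[.5092+.0059*-i,.0385-.0597*i] for i in range(4)])
phi=np.pi/2+YAW
ROT=[0,np.cos(phi/2),np.sin(phi/2),0]
def st():
    s=ctrl.get_state(); return s["clock"],np.array(s["tcp_pos"]),np.array(s["contact_force"])
E
python3 - <<'E'
from h import *
ctrl.goto([*K[0],.14],ROT); ctrl.command_gripper(0.0,10); print(*st())
ctrl.movel([*K[0],.085],rate=.1); print(*st(),ctrl.get_state()["qpos"],ctrl.get_state()["grip_width"])
for n in("side","top"): 
    d=get_image(n); a=d["frame"]; x0,y0=(250,200) if n=="side" else (292,195); c=a[y0-60:y0+45,x0-70:x0+70,::-1]
    cv2.imwrite(f"pics/a_{n}.png",cv2.resize(c,None,fx=4,fy=4,interpolation=cv2.INTER_CUBIC))
cv2.imwrite("pics/a.png",np.vstack([cv2.imread("pics/a_side.png"),cv2.imread("pics/a_top.png")])[::1][:, :] if 0 else np.vstack([cv2.resize(cv2.imread(f"pics/a_{n}.png"),(400,300)) for n in("side","top")]))
E
```

```text
4.1667 [0.5092142  0.03848355 0.1400123 ] [-0.77972932  0.75597266  0.49177783]
4.8667 [0.50947912 0.03839454 0.08531774] [-0.00276364 -0.27513044 -0.45722035] [-0.82786364  0.20515924  0.74276976  1.99114417 -0.16383463  1.00417021
  1.46539049] 0.0005800032498720785
```

View pics/a.png

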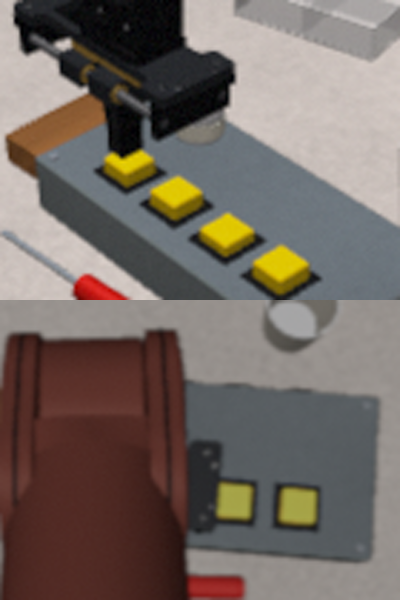

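```bash
python3 - <<'E'
from h import *
d=get_image("side"); P=cam(d); s=st()
R=np.array([[np.cos(YAW),-np.sin(YAW)],[np.sin(YAW),np.cos(YAW)]])
def rect(c,hx,hy,z): return np.c_[np.array([[hx,hy],[hx,-hy],[-hx,-hy],[-hx,hy]])@R.T+c,np.full(4,z)]
x0,y0,sc=195,155,10
img=cv2.resize(d["frame"][y0:y0+60,x0:x0+75,::-1],None,fx=sc,fy=sc,interpolation=cv2.INTER_CUBIC)
for r,col in((rect(s[1][:2],.0095,.015,s[1][2]),(0,255,0)),(rect(K[0],.016,.016,.076),(0,0,255)),(rect(K[1],.016,.016,.076),(0,0,255))):
    q=((proj(P,r)-[x0,y0]+.5)*sc).astype(np.int32); cv2.polylines(img,[q],True,col,1)
cv2.imwrite("pics/b.png",img)
E
```

```text
(no output)
```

View pics/b.png

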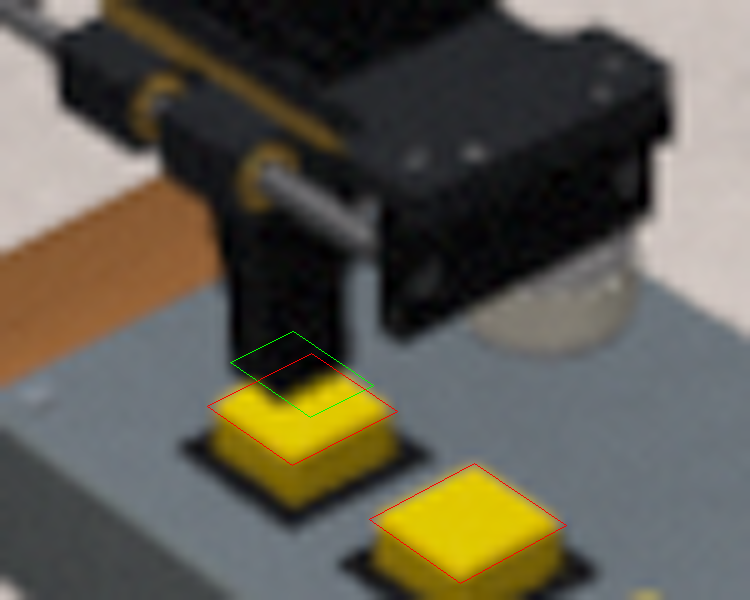

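The overlays match: the key outlines fit to within a pixel or two, and the fingertip sits inside the cap of key 1. I'll tap keys 1 and 2, which are up, with small depressions and force readings.

```bash
cat >> h.py <<'E'
def avg(n=5):
    F=[];Z=[]
    for _ in range(n):
        ctrl.hold(.02); s=st(); F.append(s[2][2]); Z.append(s[1][2])
    return np.mean(F),np.mean(Z)
def tap(i,z0,zmin,step=.0007,fstop=2.3):
    "step down from z0 until touched (fstop N over the bias) or zmin is reached; lift again"
    ctrl.movel([*K[i],z0],rate=.06); b,_=avg(); z=z0; log=[]
    while z-step>=zmin-1e-6:
        z-=step; ctrl.movel([*K[i],z],rate=.02); f,zm=avg(3); log.append((round(z*1e3,1),round(zm*1e3,2),round(f-b,2)))
        if f-b>fstop: break
    ctrl.movel([*K[i],.088],rate=.06); print(i,log,st()[0])
E
python3 - <<'E'
from h import *
tap(0,.0785,.0737)
E
```

```text
0 [(77.8, np.float64(77.83), np.float64(-0.01)), (77.1, np.float64(77.08), np.float64(0.23)), (76.4, np.float64(76.5), np.float64(1.98)), (75.7, np.float64(75.75), np.float64(2.32))] 6.9167
```

Contact came at 76.4 mm with about 2.3 N, so key 1 went down only about 0.7 mm. That is marginal, so I'll make the tap on key 1 clearer (about 1.5 mm) before moving on to key 2.

```bash
python3 - <<'E'
from h import *
tap(0,.077,.0746,.0008,9)
ctrl.movel([*K[1],.088],rate=.12)
tap(1,.077,.0746,.0008,9)
ctrl.movel([*K[2],.088],rate=.12)
tap(2,.0765,.0710,.0008,4.0)
E
```

```text
0 [(76.2, np.float64(76.25), np.float64(1.43)), (75.4, np.float64(75.43), np.float64(1.92)), (74.6, np.float64(74.61), np.float64(2.14))] 8.6083
1 [(76.2, np.float64(76.31), np.float64(1.78)), (75.4, np.float64(75.44), np.float64(2.18)), (74.6, np.float64(74.62), np.float64(2.39))] 10.95
2 [(75.7, np.float64(75.79), np.float64(-0.07)), (74.9, np.float64(74.9), np.float64(-0.09)), (74.1, np.float64(74.06), np.float64(-0.31)), (73.3, np.float64(73.26), np.float64(0.1)), (72.5, np.float64(72.57), np.float64(1.43)), (71.7, np.float64(71.83), np.float64(3.94))] 14.25
```

Key 3 is confirmed latched, with contact about 4 mm lower. I'll give it one slightly clearer tap, still well short of release, and then tap key 4.

```bash
python3 - <<'E'
from h import *
tap(2,.073,.0711,.00095,9)
ctrl.movel([*K[3],.088],rate=.12)
tap(3,.077,.0746,.0008,9)
ctrl.movel([*K[3],.16],rate=.15)
ctrl.goto([.45,.2,.25],ROT)
d=get_image("side"); c=d["frame"][165:265,185:318,::-1]; cv2.imwrite("pics/c.png",cv2.resize(c,None,fx=6,fy=6,interpolation=cv2.INTER_CUBIC))
print(keys(d).round(2),st())
E
```

```text
2 [(72.0, np.float64(72.08), np.float64(3.62)), (71.1, np.float64(71.1), np.float64(5.1))] 15.7667
3 [(76.2, np.float64(76.31), np.float64(2.21)), (75.4, np.float64(75.44), np.float64(2.78)), (74.6, np.float64(74.6), np.float64(3.06))] 18.1083
[[224.62 196.31 181.  ]
 [241.11 207.74 192.  ]
 [258.86 220.88 187.  ]
 [277.77 232.83 229.  ]] (20.125, array([0.45041851, 0.19850746, 0.24952152]), array([ 0.38700251, -0.45391903,  0.41013073]))
```

View pics/c.png

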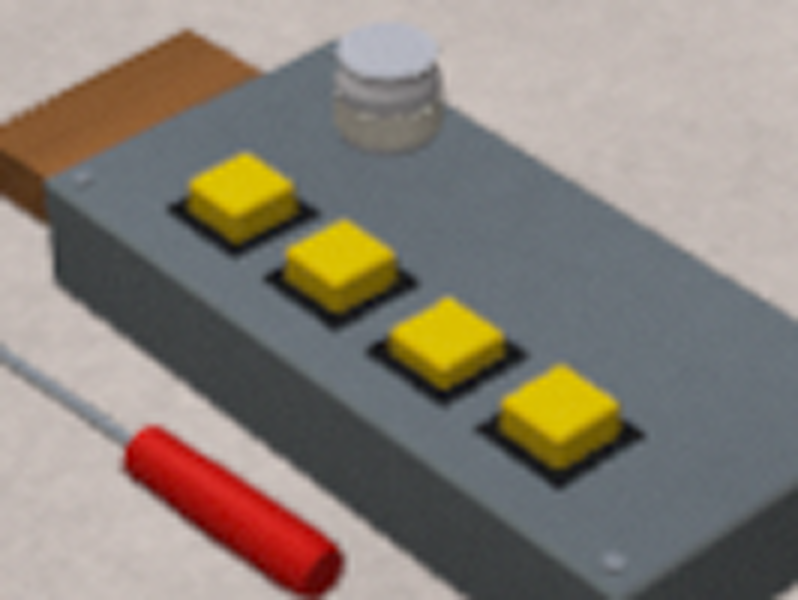

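The key pixels have not changed: keys 1, 2 and 4 are up, and key 3 at (447,340) is still latched. Now I'll press key 3 fully, down to its stop, and release it.

```bash
python3 - <<'E'
from h import *
ctrl.goto([*K[2],.13],ROT); ctrl.movel([*K[2],.08],rate=.1); b,_=avg(); z=.074
while z>.0667:
    ctrl.movel([*K[2],z],rate=.03); f,zm=avg(3); print(round(z*1e3,1),round(zm*1e3,2),round(f-b,2))
    if f-b>14: break
    z-=.001
ctrl.movel([*K[2],.15],rate=.1)
ctrl.goto([.45,.2,.25],ROT)
d=get_image("side"); cv2.imwrite("pics/d.png",d["frame"][:,:,::-1])
T=get_image("top"); k,m=keys(T),keys(d); print(k.round(2),m.round(2))
if len(k)==4:
    X=cv2.triangulatePoints(cam(T),cam(d),k[:,:2].T.copy(),m[:,:2].T.copy()); print((X[2]/X[3]).round(4))
print(st())
E
```

```text
74.0 73.98 -0.62
73.0 73.01 0.6
72.0 72.16 3.6
71.0 71.1 4.67
70.0 70.11 5.55
69.0 69.14 5.93
68.0 68.42 11.15
67.0 68.18 25.55
[[259.24 201.09 154.  ]
 [281.32 202.97 154.  ]
 [303.57 204.79 157.  ]
 [325.94 206.72 159.  ]] [[224.62 196.31 180.  ]
 [241.1  207.75 191.  ]
 [258.84 219.87 212.  ]
 [277.75 232.83 227.  ]]
[0.0726 0.0724 0.0724 0.0726]
(26.7833, array([0.45045747, 0.19848216, 0.2495995 ]), array([-0.9557368 ,  0.491468  , -0.04627728]))
```

View pics/d.png

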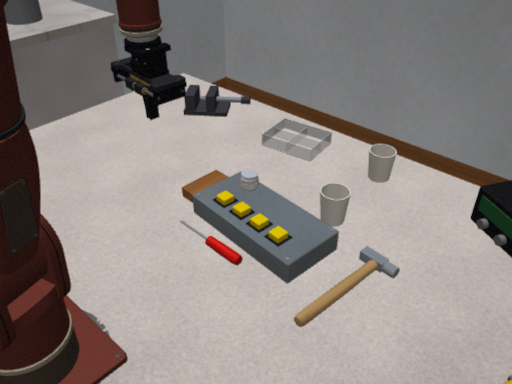

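All four key tops now triangulate to the same height (72.4–72.6 mm). The tin (249,180), cup (334,205), screwdriver (223,249), hammer and offcut are where they started, and the arm is clear at the upper left.

```bash
python3 -c "
from station import job; job.sign_off()"
```

```text
the job is handed in; nothing more can be done
```

I tapped the four keys from left to right, then pressed the latched one, the third from the left, fully down. It sprang back up and all four keys now stand up. The job is handed in, at about 27 s on the robot's clock.

- **Taps:** Each up key went down about 1.5–2 mm at 2–3 N, and the latched key about 1 mm at 5 N. An image after the taps showed keys 1, 2 and 4 still up and key 3 still latched.
- **Double taps:** Keys 1 and 3 each got a second, slightly firmer tap straight after the first, because the first had moved them only about 0.5–0.7 mm. The left-to-right order was not affected.
- **Full press:** The finger reached the stop at a height of 68.2 mm with 25.6 N, then was taken away.
- **Last checks:** All four key tops come out at the same height, 72.4–72.6 mm. Before the press, key 3 was 3 mm lower than the others. In the last side view, the tin, cups, hammer, screwdriver and offcut look unmoved and the arm touches nothing.
- **Disagreement:** The image heights read about 3.5 mm below the nominal 76 mm. This is because the measurement includes the sides of the keys, and touch put the up tops at about 76.4 mm.

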